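Sleeve the cooler block and hold it in the squaring corner

ROBOT

A 7-joint arm with a two-finger parallel gripper is mounted at the origin on the work surface. World frame = base frame: x ahead of the robot, y to its left, z up, the work surface at z = 0. Lengths are in m, angles in degrees, forces in N, time in s.
With the tool pointing down it reaches from about 0.425 to 1.025 m from the base axis. Payload 9.4 kg.
Tool frame: the origin (TCP) lies between the finger pads; the fingertips stand 17 mm ahead of it and the grasp point (between the pads) lies 2 mm behind it; z points along the fingers, y is the line along which they close (so a half turn about z gives the same grasp; the last joint's range is limited). The gripper opens to 93 mm and grips with 3 to 60 N. Pads are 15 mm wide; open, the fingers measure 128 mm over their backs; the gripper's body (75 mm by 188 mm) begins 65 mm behind the grasp point.
Start: joints at [68.027, 34.337, -0.143, 91.639, 0.103, 54.024, -4.572], TCP at [0.219, -0.691, 0.236] pointing down, gripper open.
Joint ranges: [-147.43, 147.43], [-19.82, 112.94], [-74.19, 73.91], [6.32, 146.72], [-59.91, 239.91], [6.04, 106.73], [-150.56, 150.56]. Speed limits (degrees/s): [127.2, 127.2, 172.46, 172.46, 180, 180, 180].

INTERFACE

Orientations are given as a 3x3 rotation matrix whose columns are the frame's x, y, z axes.
In Python, from workcell import env, eyes, order gives the robot as it stands.
- The arm moves only by the tool arm_command, never from a script. Its argument "commands" is a list of rows, each a list of 7 numbers: the turn, a rotation vector about the tool's x, y, z in units of 5 degrees (1.0 is 5 degrees), then the shift along the tool's x, y, z in units of 25 mm (1.0 is 25 mm), then the opening, from 0 (shut) to 1 (fully open). In form: [[wx, wy, wz, tx, ty, tz, fingers], ...]. A call has 1 to 10 rows; each row shifts and turns the commanded pose from where the row before left it, along the tool's axes as they then stand; what a row does not reach is not made up. A row lasts 1/8 s, in which the tool goes at most 62.5 mm and 10.7 degrees, less where a joint would pass 70% of its speed; a pose out of reach is approached as far as the arm can. A call is refused whole if a number of a shift passes 1 or a number of a turn 1, either way. A call with a gripper value outside its range is refused whole. The fingers move at their own pace and stop on an object; the grip force is fixed at half the most. Time passes only in rows, so rows that do not move let the fingers close. It gives the time, the measured TCP pose, the force, the opening and the grip force at its end, in the units of the state.
- env.observe(): the state, without advancing time (a new reading comes with each control period).
- eyes.camera(name): name is "scene" or "side" or "wrist"; returns (picture, depth): 480x640x3 uint8, red, green, blue; 480x640 float32, m along the optical axis (not along the pixel's ray), 0 where there is no reading.
- eyes.camera_params(name): a dict with "K" (3x3 intrinsics, pixels), "xyz" and "rotation" of the camera in the world; the wrist camera has in their place "mount" (4x4, takes a point from camera to tool coordinates, whose origin is the TCP and whose axes are the flange's). Camera axes: x right, y down, z forward; pixel columns grow to the right and rows downward; lengths in m; the calibration is good to about 2 mm. The wrist camera is an equidistant fisheye: a pixel r from the principal point sees the ray r / f radians off the axis. A picture is of the moment at which its call begins: read the wrist's pose just before it. camera_params takes no time and is no camera call.
- order.sign_off(): hands the job in; it is judged then, once.
The state is a dict: "clock": time; "joint_pos": joint angles; "qd": joint speeds; "joint_efforts": joint torques, N m; "eef_pos": TCP position; "orientation": TCP orientation; "force": force on the tool from outside, world axes, zero at the start; "ft_torque": the same for the moment, N m; "finger_gap": finger opening in m; "grasp_force": force on a finger pad.
Only numpy, scipy, OpenCV 4.12 (cv2) and the standard library are available. Lean on these libraries where they do the work, as an engineer would, in place of code of your own. Each camera call takes 0.05 s, during which the arm holds its last target. There are 200 camera calls.

TASK

Push the aluminium sleeve (the tall tube, not the flat ring or the solid rod) fully down onto the round port of the cooler block where the block lies, clear of the fences. Then bring the block into the corner of the fixture, flat on its plate and flush against both steel fences at once, and finish while still holding it pressed against both, sleeve still fully home. Leave everything else on the bench where it is.

Things in the scene. Friction and masses are not known exactly. Their poses are not given: they have to be found in the camera images.
- fixture: squaring fixture bolted to the bench: flat smooth grey plate 180 x 180 x 8 mm with two low steel fences along its +x and +y edges. Origin: centre of the plate's underside, on the bench; z up; its yaw is the direction of the fences. It does not move
- corner (a point): the inner corner of the fixture where the two fence faces would meet (each fence stops 7 mm short of it), on the plate's upper face (8 mm above the bench), at (70, 70, 8) mm in the fixture's frame; axes as the fixture's. The free plate lies towards -x and -y of it. The block is home when its centre is 26 mm from it along both -x and -y
- fence_x: smooth ground steel fence along the plate's +x edge, 18 x 150 x 12 mm high above the plate (its top 20 mm above the bench); its working face looks to the fixture's -x and lies at fixture x = 70 mm. Origin: centre of its underside
- fence_y: smooth ground steel fence along the plate's +y edge, 150 x 18 x 12 mm high above the plate (its top 20 mm above the bench); its working face looks to the fixture's -y and lies at fixture y = 70 mm. Origin: centre of its underside
- block: cooler block: loose aluminium block 52 x 52 x 36 mm high, copper foot, about 0.45 kg, upright on the plate away from the fences, turned at most 35 degrees from them. Any side may face a fence; its sides above the fences can be gripped. A brass port stands on the middle of its top: diameter 16, height 18 mm, its top 4 mm tapering to 10. Origin: centre of its underside; x, y square to its sides
- port_root (a point): on the port's axis at the block's upper face, 36 mm above the block's origin; here the sleeve's lower end rests when fully home
- sleeve: rigid aluminium tube standing upright on the bench, outside diameter 28, bore 19 (1.5 mm clearance all round on the port), height 30 mm, open at both ends, about 30 g; either end fits. Fully home it rests on the block's top and rises 12 mm above the port. Origin: centre of its lower end; z along its axis
- spacer: bystander: a flat aluminium ring, outside diameter 36, hole 24, height 10 mm; standing in the same row as the sleeve. Origin: centre of its underside
- standoff: bystander: a solid aluminium rod standing upright, diameter 22, height 45 mm, no hole; in the same row as the sleeve. Origin: centre of its underside
- heatsink: bystander: finned aluminium heat sink 60 x 60 x 32 mm high. Origin: centre of its underside
- memory: bystander: green memory module lying flat, 133 x 30 x 4 mm, long along its x. Origin: centre of its underside
- drive: bystander: dark flat drive with a paper label, 100 x 70 x 8 mm, long along its x. Origin: centre of its underside
- fan: bystander: square black case fan lying flat, 80 x 80 x 25 mm. Origin: centre of its underside
- screwdriver: bystander: screwdriver about 190 mm long lying along its x. Origin: under the tool, on the bench
Things that resemble listed ones, but are neither listed nor needed, are in the scene too. What is shaped like the sleeve but red or yellow is not meant.

How it is judged:
By the outcome, as a careful person would: the job done as asked, in the order asked, and still so for the second after the job is handed in, while the arm keeps its last pose, push and grip.
It also fails if it takes over 64 s, if anything falls off the work surface, if the arm or the gripper's body presses on something with over 40 N, if the wrist force passes 120 N, or if a joint passes its speed limit or range.

## Working session

There is one attempt and no reset: what is moved stays moved. The work goes in short steps, Python scripts to look and compute and a tool call to move; the robot and the scene stay as the last step left them, time stands still between calls to the robot, and variables do not carry over. Pictures are saved under pics/ and viewed, at most 10 in all, crops included, and the job is handed in when it is done.

Besides the shell and the picture viewer there is one more tool, called after "Emit:" as name(argument=value, ...) on one line, values as JSON. arm_command: Moves the arm, as the interface text tells. Its arguments: {"type":"object","properties":{"commands":{"type":"array","items":{"type":"array","items":{"type":"number"}}}},"required":["commands"]}

```bash
ls; mkdir -p pics; python3 - <<'E'
from workcell import env,eyes,order
import cv2,numpy as np
o=env.observe();print({k:np.round(v,3).tolist() for k,v in o.items()})
for n in("scene","side"):
    p,d=eyes.camera(n);cv2.imwrite(f"pics/{n}0.png",p[:,:,::-1]);np.savez(f"{n}0.npz",p=p,d=d)
for n in("scene","side","wrist"):print(n,eyes.camera_params(n))
E
```

```text
pics
{'clock': 0.0, 'joint_pos': [68.028, 34.384, -0.148, 91.679, 0.104, 54.025, -4.571], 'qd': [-0.018, -0.031, 0.027, 0.026, -0.058, 0.1, -0.058], 'joint_efforts': [0.0, -76.507, 1.498, -25.235, -0.052, 0.017, 0.0], 'eef_pos': [0.219, -0.691, 0.235], 'orientation': [[0.953, 0.302, -0.001], [0.302, -0.953, 0.001], [-0.0, -0.002, -1.0]], 'force': [0.554, 0.181, -0.556], 'ft_torque': [0.013, -0.02, -0.047], 'grasp_force': 0.0, 'finger_gap': 0.093}
scene {'K': array([[482.6823553 ,   0.        , 314.79849956],
       [  0.        , 482.6823553 , 237.3122357 ],
       [  0.        ,   0.        ,   1.        ]]), 'xyz': array([1.39250277, 0.16742589, 1.02392087]), 'rotation': array([[-0.17946551,  0.7477286 , -0.63929185],
       [ 0.98362621,  0.12550057, -0.12934096],
       [-0.01648045, -0.65203646, -0.75800847]])}
side {'K': array([[460.27285432,   0.        , 319.38562413],
       [  0.        , 460.27285432, 243.10842619],
       [  0.        ,   0.        ,   1.        ]]), 'xyz': array([ 0.3760744 , -0.59827568,  0.77694473]), 'rotation': array([[ 9.54340339e-01, -2.22447722e-01,  1.99377851e-01],
       [-2.98720584e-01, -7.12288515e-01,  6.35146507e-01],
       [ 7.27660142e-04, -6.65704201e-01, -7.46215376e-01]])}
wrist {'K': array([[371.64829954,   0.        , 325.73708009],
       [  0.        , 371.64829954, 244.03102197],
       [  0.        ,   0.        ,   1.        ]]), 'mount': array([[-1.38422527e-04, -9.66789236e-01, -2.55574947e-01,
         7.03449398e-02],
       [ 9.99999929e-01, -2.23332757e-04,  3.03211209e-04,
         3.38892671e-04],
       [-3.50219591e-04, -2.55574887e-01,  9.66789199e-01,
        -1.48915174e-01],
       [ 0.00000000e+00,  0.00000000e+00,  0.00000000e+00,
         1.00000000e+00]])}
```

View pics/scene0.png

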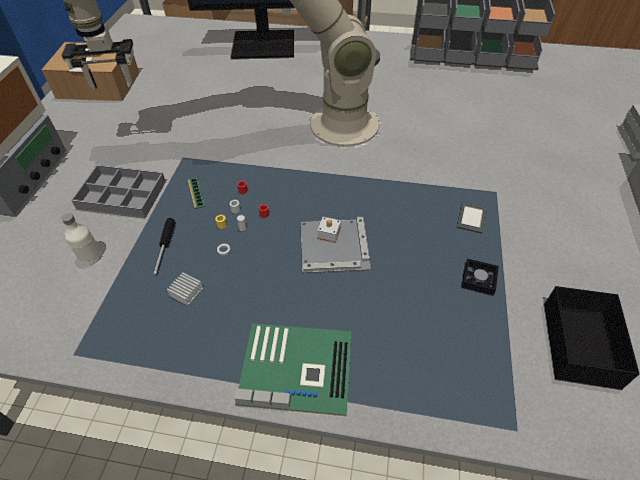

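View pics/side0.png

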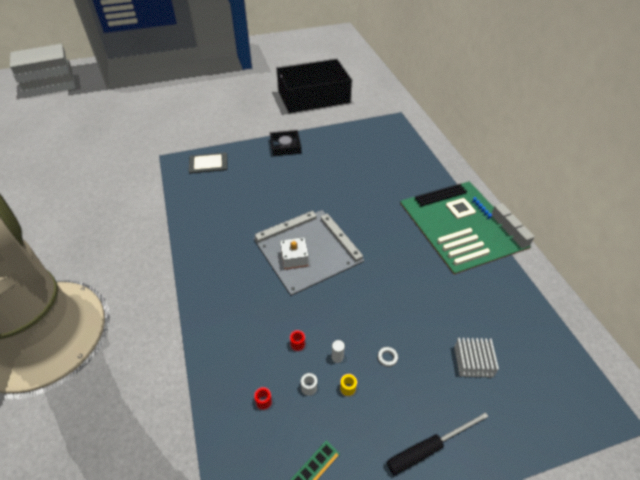

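The scene view shows the sleeve (bright open tube) at (235,206), the standoff at (241,223), and the block with its brass port at (329,229). The fences run along the right and bottom edges of the plate. In the side view the sleeve is at (309,383), the standoff at (338,350), and the block at (294,252).

```bash
cat > h.py <<'E'
import numpy as np,cv2
from workcell import env,eyes
def cloud(n,p,d):
    c=eyes.camera_params(n);K=c["K"];v,u=np.mgrid[:480,:640]
    r=np.stack([(u-K[0,2])/K[0,0],(v-K[1,2])/K[1,1],np.ones_like(u,float)],-1)
    return (r*d[...,None])@c["rotation"].T+c["xyz"]
def plane(n,uv,z):
    c=eyes.camera_params(n);K=c["K"];uv=np.atleast_2d(np.asarray(uv,float))
    r=np.c_[(uv-K[:2,2])/K[0,0],np.ones(len(uv))]@c["rotation"].T
    return c["xyz"]+r*((z-c["xyz"][2])/r[:,2])[:,None]
def proj(n,X):
    c=eyes.camera_params(n);q=(np.atleast_2d(X)-c["xyz"])@c["rotation"]
    return q[:,:2]/q[:,2:]*c["K"][0,0]+c["K"][:2,2]
E
python3 - <<'E'
from h import *
R={"scene":((235,206),(329,229)),"side":((309,383),(294,252))}
for n in R:
    f=np.load(n+"0.npz");p,d=f["p"],f["d"];X=cloud(n,p,d)
    W=X[440:460] if 0 else X
    s,b=R[n]
    print(n,"bench z",np.median(X[(d>0)&(abs(X[...,2])<.02)][:,2]),"sleeve",X[s[1],s[0]],"block",X[b[1],b[0]])
    def near(c,r,lo,hi):
        m=(np.hypot(X[...,0]-c[0],X[...,1]-c[1])<r)&(X[...,2]>lo)&(X[...,2]<hi)&(d>0);return X[m]
    P0=plane(n,s,.03)[0];q=near(P0,.022,.026,.034)
    print(" sleeve top n",len(q),q.mean(0),cv2.minEnclosingCircle(q[:,:2].astype(np.float32)))
    P0=plane(n,b,.05)[0];q=near(P0,.05,.039,.049);print(" block top",len(q),q.mean(0),cv2.minAreaRect(q[:,:2].astype(np.float32)))
    q=near(P0,.045,.055,.07);print(" port",len(q),q.mean(0) if len(q) else 0)
    q=near(P0,.16,.005,.0115);print(" plate",len(q),cv2.minAreaRect(q[:,:2].astype(np.float32)))
    q=near(P0,.16,.016,.024);print(" fence",len(q))
    big=[cv2.resize(p[y-h:y+h,x-w:x+w],(400,300),interpolation=cv2.INTER_CUBIC) for x,y,w,h in((s[0],s[1],40,30),(b[0],b[1],80,60))]
    cv2.imwrite(f"pics/crop_{n}.png",np.hstack(big)[:,:,::-1])
a,b=[cv2.imread(f"pics/crop_{n}.png") for n in R];cv2.imwrite("pics/crop.png",np.vstack([a,b]))
E
```

```text
scene bench z 0.0003931795045608588 sleeve [ 0.47229832 -0.25217606  0.02701426] block [0.52973353 0.032834   0.04328615]
 sleeve top n 25 [ 0.46838776 -0.25485577  0.02892905] ((0.4655347764492035, -0.2579023241996765), 0.013439015485346317)
 block top 250 [0.51936286 0.02972855 0.04371713] ((0.5166782736778259, 0.028896670788526535), (0.052776772528886795, 0.05692572146654129), 83.68013000488281)
 port 22 [0.51882067 0.02996293 0.05991165]
 plate 2035 ((0.5376173853874207, 0.030886486172676086), (0.30616506934165955, 0.3011864125728607), 29.076051712036133)
 fence 635
side bench z 0.00016792067543286437 sleeve [ 4.66337268e-01 -2.49949313e-01  2.43127137e-04] block [0.51364004 0.01773473 0.0438345 ]
 sleeve top n 122 [ 0.46330164 -0.25997604  0.02910434] ((0.4624039828777313, -0.2595469057559967), 0.014388537965714931)
 block top 430 [0.51522315 0.02491322 0.04351212] ((0.5158732533454895, 0.028394104912877083), (0.05401408299803734, 0.05188308283686638), 82.6595458984375)
 port 42 [0.51574624 0.02599553 0.05982929]
 plate 3475 ((0.5512742400169373, 0.048021964728832245), (0.1801099330186844, 0.18253932893276215), 13.171985626220703)
 fence 922
```

View pics/crop.png

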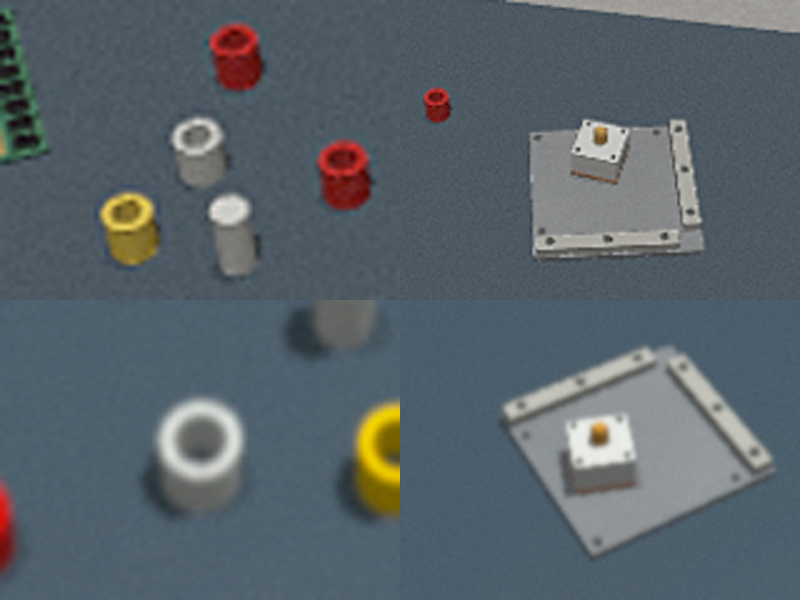

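```bash
python3 - <<'E'
from h import *
n="side";f=np.load(n+"0.npz");p,d=f["p"],f["d"];X=cloud(n,p,d)
m=((X[...,2]>.006)&(X[...,2]<.06)&(d>0)).astype(np.uint8)
k,l,st,c=cv2.connectedComponentsWithStats(m)
S=np.array([.4635,-.259])
for i in range(1,k):
    q=X[l==i]; 
    if st[i,4]<20: continue
    t=q[q[:,2]>q[:,2].max()-.005];(x,y),r=cv2.minEnclosingCircle(t[:,:2].astype(np.float32))
    v=np.array([x,y])-S
    if np.hypot(*v)<.2:print(np.round([x,y,r,q[:,2].max()],4),"dist %.3f ang %.0f"%(np.hypot(*v),np.degrees(np.arctan2(v[1],v[0]))),np.median(p[l==i],0))
# fence yaw
P=np.array([.5512,.048]);q=X[(np.hypot(X[...,0]-P[0],X[...,1]-P[1])<.15)&(X[...,2]>.017)&(X[...,2]<.023)][:,:2].astype(np.float32)
a=np.radians(13.17);R=np.array([[np.cos(a),-np.sin(a)],[np.sin(a),np.cos(a)]]);w=(q-P)@R
w_=w[(w[:,0]>.065)&(w[:,1]<.06)];v_=w[(w[:,1]>.065)&(w[:,0]<.06)]
for g in(w_,v_):print(len(g),g.min(0),g.max(0),cv2.minAreaRect(g),cv2.fitLine(g,cv2.DIST_HUBER,0,.01,.01).ravel())
b=np.array([.5163,.0287]);print("block in fixture",(b-P)@R)
# scene cloud plate fit
n="scene";f=np.load(n+"0.npz");X=cloud(n,f["p"],f["d"])
dd=(X[...,:2]-P)@R;mm=(abs(dd)<.11).all(-1)&(X[...,2]>.005)&(X[...,2]<.0115);print("scene plate",cv2.minAreaRect(X[mm][:,:2].astype(np.float32)))
E
```

```text
[ 0.4671 -0.1713  0.014   0.032 ] dist 0.088 ang 88 [126.  14.  10.]
[ 0.5303 -0.2186  0.0112  0.0473] dist 0.078 ang 31 [122.  124.5 123. ]
[ 0.6171 -0.2477  0.018   0.0131] dist 0.154 ang 4 [199. 203. 198.]
[ 0.4626 -0.2597  0.0142  0.0325] dist 0.001 ang -142 [133. 136. 133.]
[ 0.528  -0.2814  0.0141  0.0327] dist 0.068 ang -19 [163.  134.5   0. ]
[ 0.3819 -0.2607  0.0143  0.0325] dist 0.082 ang -179 [140.  16.  13.]Traceback (most recent call last):
  File "<stdin>", line 16, in <module>
cv2.error: OpenCV(4.12.0) /io/opencv/modules/imgproc/src/convhull.cpp:143: error: (-215:Assertion failed) total >= 0 && (depth == CV_32F || depth == CV_32S) in function 'convexHull'
```

The block crop confirms the block and port on the plate. The sleeve's top circle fits a radius of 14.2 mm (14 expected) at (0.4627, -0.2597). The gripper's present yaw clears its neighbours.

Emit:
arm_command(commands=[[0, 0, 0, 0.96, -0.9, 0, 0.7], [0, 0, 0, 0.96, -0.9, 0, 0.7], [0, 0, 0, 0.96, -0.9, 0, 0.7], [0, 0, 0, 0.96, -0.9, 0, 0.7], [0, 0, 0, 0.96, -0.9, 0, 0.7], [0, 0, 0, 0.96, -0.9, 0, 0.7], [0, 0, 0, 0.96, -0.9, 0, 0.7], [0, 0, 0, 0.96, -0.9, 0, 0.7], [0, 0, 0, 0.96, -0.9, 0, 0.7], [0, 0, 0, 0.96, -0.9, 0, 0.7]])

```text
clock: 1.35
eef_pos: [0.3801, -0.4031, 0.2354]
orientation: [[0.953, 0.302, -0.0], [0.302, -0.953, 0.0], [-0.0, -0.0, -1.0]]
force: [-0.6, 0.3, -0.2]
finger_gap: 0.0651
grasp_force: 0.0
```

Emit:
arm_command(commands=[[0, 0, 0, 0.96, -0.9, 0.9, 0.7], [0, 0, 0, 0.96, -0.9, 0.9, 0.7], [0, 0, 0, 0.96, -0.9, 0.8, 0.7], [0, 0, 0, 0.96, -0.9, 0.8, 0.7], [0, 0, 0, 0.96, -0.9, 0.8, 0.7], [0, 0, 0, 0, 0, 0, 0.7], [0, 0, 0, 0, 0, 0, 0.7]])

```text
clock: 2.22
eef_pos: [0.4599, -0.2611, 0.1306]
orientation: [[0.953, 0.302, -0.001], [0.302, -0.953, -0.0], [-0.001, 0.0, -1.0]]
force: [-0.2, -0.5, 0.5]
finger_gap: 0.0654
grasp_force: 0.0
```

```bash
cat >> h.py <<'E'
def togo(target,yaw=None):
    "shift in tool units to target; yaw = wanted direction (deg) of tool y, mod 180; turn about tool z in units"
    o=env.observe();R=np.array(o["orientation"]);e=(np.array(target)-o["eef_pos"])@R/.025
    a=np.degrees(np.arctan2(R[1,1],R[0,1]))
    t=None if yaw is None else -((yaw-a+90)%180-90)/5
    print("tcp",np.round(o["eef_pos"],4),"z-axis",np.round(R[:,2],3),"tool y ang %.2f"%a,"shift",np.round(e,3),"turn",t,"F",np.round(o["force"],1),"gap",o["finger_gap"],"t",o["clock"])
def wray(uv):
    "wrist pixels -> rays in world: origin, directions"
    o=env.observe();c=eyes.camera_params("wrist");K=c["K"];M=np.array(c["mount"]);R=np.array(o["orientation"])
    q=(np.atleast_2d(np.asarray(uv,float))-K[:2,2])/K[0,0];r=np.hypot(*q.T)[:,None]
    v=np.c_[np.sinc(r/np.pi)*q,np.cos(r)]@M[:3,:3].T@R.T
    return o["eef_pos"]+R@M[:3,3],v
def wplane(uv,z):
    c,v=wray(uv);return c+v*((z-c[2])/v[:,2])[:,None]
E
python3 - <<'E'
from h import *
togo((.4627,-.2597,.022))
P=np.array([.5512,.048]);f=np.load("side0.npz");X=cloud("side",f["p"],f["d"])
q=X[(np.hypot(X[...,0]-P[0],X[...,1]-P[1])<.15)&(X[...,2]>.017)&(X[...,2]<.023)][:,:2]
a=np.radians(13.17);R=np.array([[np.cos(a),-np.sin(a)],[np.sin(a),np.cos(a)]]);w=((q-P)@R).astype(np.float32)
for g in(w[(w[:,0]>.065)&(w[:,1]<.06)],w[(w[:,1]>.065)&(w[:,0]<.06)]):print(len(g),g.min(0),g.max(0),cv2.minAreaRect(g))
print("block in fixture",(np.array([.5163,.0287])-P)@R)
p,d=eyes.camera("wrist");cv2.imwrite("pics/w1.png",p[:,:,::-1])
g=cv2.cvtColor(p,cv2.COLOR_RGB2HSV)
k,l,st,c=cv2.connectedComponentsWithStats(((g[...,1]<45)&(g[...,2]>120)).astype(np.uint8))
for i in range(1,k):
    if 150<st[i,4]<60000:print(st[i],c[i],wplane(c[i],.03)[0])
E
```

```text
tcp [ 0.4599 -0.2611  0.1306] z-axis [-0.001 -0.    -1.   ] tool y ang -72.42 shift [ 0.124 -0.02   4.345] turn None F [-0.2 -0.5  0.5] gap 0.06536387813271796 t 2.225
395 [ 0.0687697  -0.08774814] [0.08932283 0.05959658] ((0.07908511161804199, -0.014045000076293945), (0.14737272262573242, 0.02020387165248394), 89.74522399902344)
386 [-0.08662276  0.06695671] [0.05949429 0.08937886] ((-0.013567399233579636, 0.07827573269605637), (0.022324522957205772, 0.14615270495414734), 89.81328582763672)
block in fixture [-0.0383794  -0.01084072]
[    0     0   115   149 13189] [54.42118432 66.34612177] [ 0.53987597 -0.00668425  0.03      ]
[565   0  12  96 552] [571.12681159  47.26449275] [ 0.67369332 -0.39595274  0.03      ]
[ 346    8   53   51 1076] [372.1133829  35.7964684] [ 0.61130947 -0.24693139  0.03      ]
[ 566   62   74  249 5210] [620.47658349 210.05700576] [ 0.57002738 -0.49542768  0.03      ]
[276 116  35  35 948] [293.49472574 132.79535865] [ 0.53052095 -0.21732513  0.03      ]
[ 304  217   41   47 1157] [324.08038029 241.00345722] [ 0.46580145 -0.25899692  0.03      ]
[  0 293  63  40 739] [ 32.73342355 311.27334235] [ 0.31590278 -0.01270957  0.03      ]
```

View pics/w1.png

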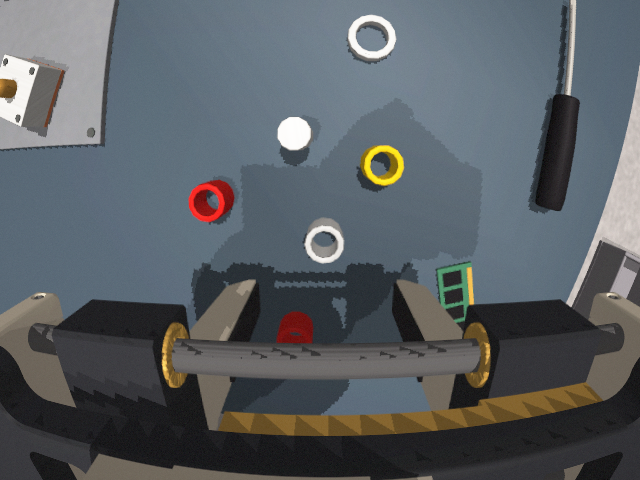

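The wrist view shows the sleeve's ring at (324,243), which agrees to within 1–2 mm. Descend and grip.

Emit:
arm_command(commands=[[0, 0, 0, 0.13, -0.02, 0.9, 0.7], [0, 0, 0, 0, 0, 0.9, 0.7], [0, 0, 0, 0, 0, 0.9, 0.7], [0, 0, 0, 0, 0, 0.9, 0.7], [0, 0, 0, 0, 0, 0.75, 0.7], [0, 0, 0, 0, 0, 0, 0.7], [0, 0, 0, 0, 0, 0, 0], [0, 0, 0, 0, 0, 0, 0], [0, 0, 0, 0, 0, 0, 0], [0, 0, 0, 0, 0, 0, 0]])

```text
clock: 3.52
eef_pos: [0.4633, -0.2593, 0.0222]
orientation: [[0.953, 0.302, 0.0], [0.302, -0.953, -0.0], [0.0, 0.0, -1.0]]
force: [0.8, 0.0, -0.4]
finger_gap: 0.0298
grasp_force: 0.0
```

Emit:
arm_command(commands=[[0, 0, 0, 0, 0, 0, 0], [0, 0, 0, 0, 0, -0.9, 0], [0, 0, 0, 0, 0, -0.9, 0], [0, 0, 0, 0, 0, -0.9, 0], [0, 0, 0, 0, 0, -0.9, 0], [0, 0, 0, 0, 0, -0.9, 0]])

```text
clock: 4.28
eef_pos: [0.463, -0.2591, 0.135]
orientation: [[0.953, 0.302, -0.0], [0.302, -0.953, 0.0], [-0.0, -0.0, -1.0]]
force: [-1.4, -0.0, -1.2]
finger_gap: 0.0273
grasp_force: 30.0
```

```bash
python3 - <<'E'
from h import *
togo((.516,.0285,.13),-97)
E
```

```text
tcp [ 0.463  -0.2591  0.135 ] z-axis [-0.  0. -1.] tool y ang -72.41 shift [  5.498 -10.325   0.201] turn 4.917048752768759 F [-1.4 -0.  -1.2] gap 0.02731208625400065 t 4.275
```

Emit:
arm_command(commands=[[0, 0, 0, 0.5, -0.95, 0, 0], [0, 0, 0, 0.5, -0.95, 0, 0], [0, 0, 0, 0.5, -0.95, 0, 0], [0, 0, 0, 0.5, -0.95, 0, 0], [0, 0, 0, 0.5, -0.95, 0, 0], [0, 0, 0, 0.5, -0.95, 0, 0], [0, 0, 0, 0.5, -0.95, 0, 0], [0, 0, 0, 0.5, -0.95, 0, 0], [0, 0, 0, 0.5, -0.95, 0, 0], [0, 0, 0, 0.5, -0.95, 0, 0]])

```text
clock: 5.52
eef_pos: [0.5105, 0.0058, 0.1343]
orientation: [[0.953, 0.302, -0.0], [0.302, -0.953, -0.0], [-0.0, -0.0, -1.0]]
force: [0.6, -0.2, -0.2]
finger_gap: 0.0269
grasp_force: 30.0
```

Emit:
arm_command(commands=[[0, 0, 0, 0.5, -0.825, 0.5, 0], [0, 0, 0, 0, 0, 0, 0], [0, 0, 0, 0, 0, 0, 0]])

```text
clock: 5.9
eef_pos: [0.5159, 0.0276, 0.1219]
orientation: [[0.953, 0.302, -0.001], [0.302, -0.953, -0.001], [-0.001, 0.0, -1.0]]
force: [-0.5, 0.2, -0.4]
finger_gap: 0.0269
grasp_force: 30.0
```

```bash
python3 - <<'E'
from h import *
togo((.516,.0285,.066),-97)
p,d=eyes.camera("wrist");cv2.imwrite("pics/w2.png",p[:,:,::-1]);np.savez("w2.npz",p=p,d=d)
for n in("scene","side"):
    p,d=eyes.camera(n);np.savez(n+"1.npz",p=p,d=d)
    u,v=proj(n,(.516,.0285,.065))[0].astype(int);c=p[v-45:v+45,u-60:u+60]
    cv2.imwrite(f"pics/{n}1.png",cv2.resize(c,(400,300),interpolation=cv2.INTER_CUBIC)[:,:,::-1])
w=cv2.resize(cv2.imread("pics/w2.png")[100:400,125:525],(400,300))
a=np.vstack([np.hstack([cv2.imread("pics/scene1.png"),cv2.imread("pics/side1.png")]),np.hstack([w,w*0])])
cv2.imwrite("pics/m2.png",a)
E
```

```text
tcp [0.5159 0.0276 0.1219] z-axis [-0.001 -0.001 -1.   ] tool y ang -72.44 shift [ 0.018 -0.034  2.236] turn 4.9122005497410415 F [-0.5  0.2 -0.4] gap 0.02692869587936717 t 5.9
```

View pics/m2.png

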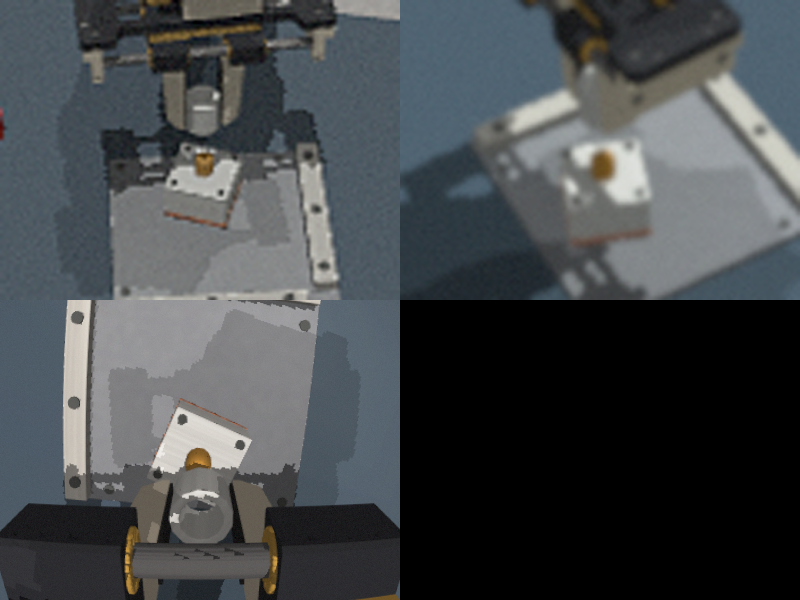

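The montage shows the sleeve held between the fingers and the brass port below it, at wrist pixel (323,257). The port lies near (0.5163, 0.0286). I'm lowering onto the taper and watching the force.

Emit:
arm_command(commands=[[0, 0, 0, 0.03, -0.035, 0.6, 0], [0, 0, 0, 0, 0, 0.6, 0], [0, 0, 0, 0, 0, 0.2, 0], [0, 0, 0, 0, 0, 0.2, 0], [0, 0, 0, 0, 0, 0, 0]])

```text
clock: 6.68
eef_pos: [0.5166, 0.0294, 0.0815]
orientation: [[0.953, 0.302, -0.001], [0.302, -0.953, -0.0], [-0.001, -0.0, -1.0]]
force: [0.5, 0.0, -0.4]
finger_gap: 0.027
grasp_force: 30.0
```

```bash
python3 - <<'E'
from h import *
togo((.5163,.0286,.066),-97)
E
```

```text
tcp [0.5166 0.0294 0.0815] z-axis [-0.001 -0.    -1.   ] tool y ang -72.42 shift [-0.02   0.028  0.619] turn 4.916228785921964 F [ 0.5  0.  -0.4] gap 0.02696540636204664 t 6.675
```

Emit:
arm_command(commands=[[0, 0, 0, -0.02, 0.028, 0.12, 0], [0, 0, 0, 0, 0, 0.12, 0], [0, 0, 0, 0, 0, 0.12, 0], [0, 0, 0, 0, 0, 0.1, 0], [0, 0, 0, 0, 0, 0.08, 0], [0, 0, 0, 0, 0, 0, 0]])

```text
clock: 7.42
eef_pos: [0.5164, 0.0286, 0.0682]
orientation: [[0.953, 0.302, -0.0], [0.302, -0.953, -0.0], [-0.0, -0.0, -1.0]]
force: [0.6, 0.7, -1.0]
finger_gap: 0.0271
grasp_force: 30.0
```

Well past the port's shoulder with no side force. Now pressing it home.

Emit:
arm_command(commands=[[0, 0, 0, 0, 0, 0.06, 0], [0, 0, 0, 0, 0, 0.04, 0], [0, 0, 0, 0, 0, 0.04, 0], [0, 0, 0, 0, 0, 0, 0]])

```text
clock: 7.92
eef_pos: [0.5165, 0.0286, 0.066]
orientation: [[0.953, 0.302, 0.001], [0.302, -0.953, 0.0], [0.001, 0.0, -1.0]]
force: [-3.1, 0.1, 18.7]
finger_gap: 0.0269
grasp_force: 30.0
```

Emit:
arm_command(commands=[[0, 0, 0, 0, 0, 0, 0.9], [0, 0, 0, 0, 0, 0, 0.9], [0, 0, 0, 0, 0, 0, 0.9], [0, 0, 0, 0, 0, -0.9, 0.9], [0, 0, 0, 0, 0, -0.9, 0.9], [0, 0, 0, 0, 0, -0.9, 0.9], [0, 0, 0, 0, 0, -0.9, 0.9], [0, 0, 0, 0, 0, 0, 0.9], [0, 0, 0, 0, 0, 0, 0.9]])

```text
clock: 9.05
eef_pos: [0.5162, 0.0286, 0.1543]
orientation: [[0.953, 0.302, -0.001], [0.302, -0.953, -0.0], [-0.001, -0.0, -1.0]]
force: [0.6, 0.3, -0.5]
finger_gap: 0.0835
grasp_force: 0.0
```

```bash
python3 - <<'E'
from h import *
togo((.5163,.0286,.04),-97)
for n in("scene","side"):
    p,d=eyes.camera(n);X=cloud(n,p,d)
    u,v=proj(n,(.516,.0285,.065))[0].astype(int);c=p[v-45:v+45,u-60:u+60]
    cv2.imwrite(f"pics/{n}2.png",cv2.resize(c,(400,300),interpolation=cv2.INTER_CUBIC)[:,:,::-1])
    D=np.hypot(X[...,0]-.5163,X[...,1]-.0286);m=(d>0)&(D<.05)&(X[...,2]>.039)&(X[...,2]<.048)
    q=X[m];print(n,"block top",len(q),cv2.minAreaRect(q[:,:2].astype(np.float32)))
    q=X[(d>0)&(D<.022)&(X[...,2]>.055)&(X[...,2]<.085)];t=q[q[:,2]>np.percentile(q[:,2],50)]
    print(" sleeve",len(q),"z",np.percentile(q[:,2],[50,75,90,98]),q.mean(0))
p,d=eyes.camera("wrist");cv2.imwrite("pics/w3.png",p[:,:,::-1])
w=cv2.imread("pics/w3.png")[100:400,125:525]
cv2.imwrite("pics/m3.png",np.vstack([np.hstack([cv2.imread("pics/scene2.png"),cv2.imread("pics/side2.png")]),np.hstack([w,w*0])]))
E
```

```text
tcp [0.5162 0.0286 0.1543] z-axis [-0.001 -0.    -1.   ] tool y ang -72.41 shift [7.000e-03 2.000e-03 4.572e+00] turn 4.917061317696169 F [ 0.6  0.3 -0.5] gap 0.08349600325253571 t 9.05
scene block top 192 ((0.5178736448287964, 0.029182566329836845), (0.052449632436037064, 0.05618715658783913), 82.19456481933594)
 sleeve 103 z [0.06815951 0.07213181 0.0743428  0.07617767] [0.51927621 0.02910712 0.06727965]
side block top 333 ((0.5157709717750549, 0.027022017166018486), (0.05379623919725418, 0.05201885476708412), 83.43663024902344)
 sleeve 173 z [0.06835077 0.07255395 0.07397577 0.07546252] [0.51646877 0.02570471 0.0673299 ]
```

View pics/m3.png

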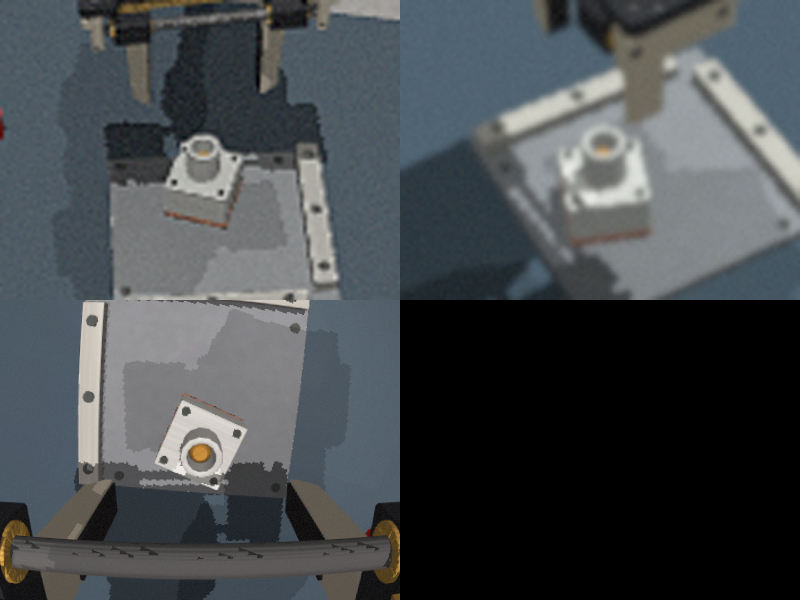

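The picture shows the brass port inside the sleeve, which stands upright on the block with its top at about 74 mm, so it is fully home. Next I turn to the block's yaw and grip its sides.

Emit:
arm_command(commands=[[0, 0, 1, 0, 0, 0.5, 0.95], [0, 0, 1, 0, 0, 0.5, 0.95], [0, 0, 1, 0, 0, 0.5, 0.95], [0, 0, 1, 0, 0, 0.5, 0.95], [0, 0, 0.9, 0, 0, 0.5, 0.95], [0, 0, 0, 0, 0, 0.8, 0.95], [0, 0, 0, 0, 0, 0.8, 0.95], [0, 0, 0, 0, 0, 0.4, 0.95], [0, 0, 0, 0, 0, 0, 0.95]])

```text
clock: 10.32
eef_pos: [0.5159, 0.0285, 0.0416]
orientation: [[0.993, -0.121, -0.002], [-0.121, -0.993, -0.0], [-0.002, 0.0, -1.0]]
force: [-0.2, -0.1, -0.1]
finger_gap: 0.0884
grasp_force: 0.0
```

```bash
python3 - <<'E'
from h import *
togo((.5163,.0286,.04),-97)
E
```

```text
tcp [0.5159 0.0285 0.0416] z-axis [-0.002 -0.    -1.   ] tool y ang -96.92 shift [ 0.014 -0.005  0.063] turn 0.015166733008516075 F [-0.2 -0.1 -0.1] gap 0.08836925030919715 t 10.325
```

Emit:
arm_command(commands=[[0, 0, 0, 0, 0, 0.04, 0], [0, 0, 0, 0, 0, 0, 0], [0, 0, 0, 0, 0, 0, 0], [0, 0, 0, 0, 0, 0, 0], [0, 0, 0, 0, 0, 0, 0], [0, 0, 0, 0, 0, 0, 0]])

```text
clock: 11.08
eef_pos: [0.5166, 0.0287, 0.0416]
orientation: [[0.993, -0.12, 0.0], [-0.12, -0.993, 0.0], [0.0, -0.0, -1.0]]
force: [0.4, 0.4, 5.2]
finger_gap: 0.0517
grasp_force: 30.0
```

```bash
python3 - <<'E'
from h import *
# refine fixture pose from fences' top faces in both static views
P=np.array([.5512,.048]);a=13.17
from glob import glob
for n in("scene","side"):
    f=np.load(n+"0.npz");X=cloud(n,f["p"],f["d"])
    for it in range(2):
        r=np.radians(a);R=np.array([[np.cos(r),-np.sin(r)],[np.sin(r),np.cos(r)]]);w=(X[...,:2]-P)@R
        m=(X[...,2]>.016)&(X[...,2]<.024)&(abs(w)<.1).all(-1)
        A=w[m&(w[...,0]>.062)&(w[...,1]<.06)];B=w[m&(w[...,1]>.062)&(w[...,0]<.06)]
    fa=np.polyfit(A[:,1],A[:,0],1);fb=np.polyfit(B[:,0],B[:,1],1)
    print(n,len(A),len(B),"slopes deg",-np.degrees(fa[0]),np.degrees(fb[0]),"mid x",np.ptp(A,0),(A.min(0)+A.max(0))/2,(B.min(0)+B.max(0))/2)
togo((.516,.0286,.04),-76.9)
E
```

```text
scene 324 249 slopes deg 0.1595900039946053 0.05613556009677997 mid x [0.02318828 0.14502623] [ 0.07986226 -0.0125424 ] [-0.01443523  0.07977424]
side 422 420 slopes deg -0.3296517520353003 -0.22436369222405284 mid x [0.02093663 0.14734471] [ 0.07923802 -0.01407578] [-0.01356423  0.07894596]
tcp [0.5166 0.0287 0.0416] z-axis [ 0.  0. -1.] tool y ang -96.91 shift [-0.024  0.009  0.065] turn -4.002846892530957 F [0.4 0.4 5.2] gap 0.0516930113490661 t 11.075
```

Emit:
arm_command(commands=[[0, 0, -1, 0, 0, 0, 0], [0, 0, -1, 0, 0, 0, 0], [0, 0, -1, 0, 0, 0, 0], [0, 0, -1, 0, 0, 0, 0], [0, 0, 0, 0.6, -0.4, 0, 0], [0, 0, 0, 0.6, -0.4, 0, 0], [0, 0, 0, 0.6, -0.4, 0, 0], [0, 0, 0, 0.6, -0.4, 0, 0], [0, 0, 0, 0.6, -0.4, 0, 0], [0, 0, 0, 0, 0, 0, 0]])

```text
clock: 12.32
eef_pos: [0.5796, 0.0958, 0.0417]
orientation: [[0.974, 0.227, 0.002], [0.227, -0.974, 0.001], [0.002, -0.001, -1.0]]
force: [2.6, 2.6, 3.7]
finger_gap: 0.0517
grasp_force: 30.0
```

```bash
cat >> h.py <<'E'
P=np.array([.5514,.0483]);YAW=13.1
r_=np.radians(YAW);RF=np.array([[np.cos(r_),-np.sin(r_)],[np.sin(r_),np.cos(r_)]])
def look(tag):
    o=env.observe();print("tcp in fixture mm",1e3*(np.array(o["eef_pos"])[:2]-P)@RF,o["eef_pos"][2],"F fixture",np.array(o["force"])[:2]@RF,o["force"][2],"Mz",o["ft_torque"][2])
    for n in("scene","side"):
        p,d=eyes.camera(n);X=cloud(n,p,d);w=(X[...,:2]-P)@RF
        m=(d>0)&(abs(w-(.044,.044))<.045).all(-1)&(X[...,2]>.040)&(X[...,2]<.0475)
        if m.sum()>20:print(n,m.sum(),"block top",np.round(1e3*np.array(cv2.minAreaRect(w[m].astype(np.float32))[0]),1),cv2.minAreaRect(w[m].astype(np.float32))[1:])
        u,v=proj(n,(*(P+RF@(.044,.044)),.04))[0].astype(int)
        cv2.imwrite(f"pics/{n}_{tag}.png",cv2.resize(p[v-45:v+45,u-60:u+60],(400,300),interpolation=cv2.INTER_CUBIC)[:,:,::-1])
    p,d=eyes.camera("wrist");w=p[150:450,125:525][:,:,::-1]
    cv2.imwrite(f"pics/m_{tag}.png",np.vstack([np.hstack([cv2.imread(f"pics/{n}_{tag}.png") for n in("scene","side")]),np.hstack([w,w*0])]))
E
python3 - <<'E'
from h import *
togo((*(P+RF@(.044,.044)),.04),YAW-90);look("4")
E
```

```text
tcp [0.5796 0.0958 0.0417] z-axis [ 0.002  0.001 -1.   ] tool y ang -76.86 shift [ 0.229 -0.166  0.067] turn 0.008326778946636183 F [2.6 2.6 3.7] gap 0.05169895554437094 t 12.325
tcp in fixture mm [38.26180776 39.83628538] 0.041652641535947874 F fixture [3.15958166 1.92934035] 3.697351353565212 Mz 0.052691937956763496
scene 209 block top [39.4 40.2] ((0.054953303188085556, 0.07934006303548813), 1.4777486324310303)
side 184 block top [23.5 37.4] ((0.0283966027200222, 0.0766628161072731), 3.055210590362549)
```

View pics/m_4.png

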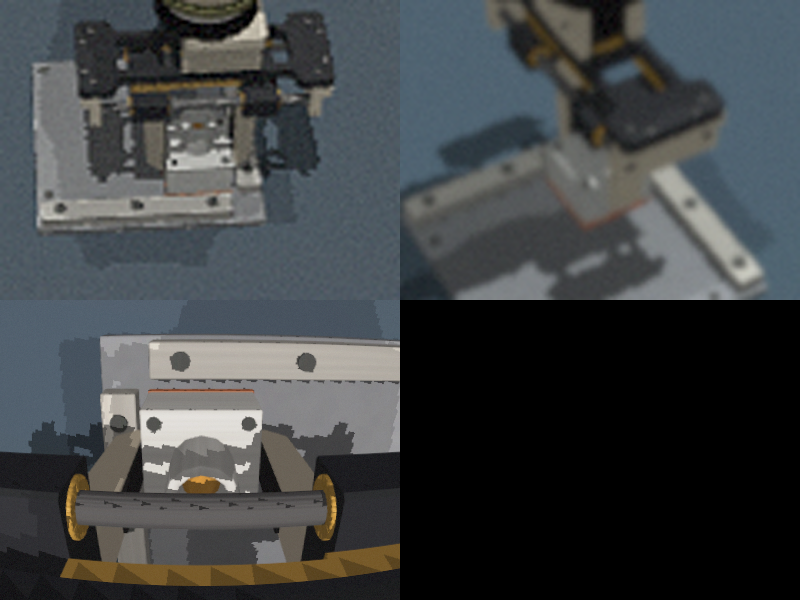

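The block is square to the fences with about 5 mm left on each side. It is held between the fingers and the sleeve is on it. Closing the gaps gently.

Emit:
arm_command(commands=[[0, 0, 0, 0.08, -0.06, 0, 0], [0, 0, 0, 0.06, -0.05, 0, 0], [0, 0, 0, 0.06, -0.04, 0, 0], [0, 0, 0, 0.03, -0.02, 0, 0], [0, 0, 0, 0, 0, 0, 0]])

```text
clock: 13.1
eef_pos: [0.5809, 0.0971, 0.0417]
orientation: [[0.975, 0.224, -0.003], [0.224, -0.975, -0.002], [-0.004, 0.002, -1.0]]
force: [-4.2, -3.2, 12.1]
finger_gap: 0.0518
grasp_force: 30.0
```

```bash
cat >> h.py <<'E'
def st():
    o=env.observe();print("tcp fix mm",np.round(1e3*(np.array(o["eef_pos"])[:2]-P)@RF,2),o["eef_pos"][2],"F fix",np.round(np.array(o["force"])[:2]@RF,1),o["force"][2],"M",np.round(o["ft_torque"],2),"gap",o["finger_gap"]);togo((*(P+RF@(.044,.044)),.04),YAW-90)
E
python3 -c "
from h import *
st()"
```

```text
tcp fix mm [39.81 40.84] 0.041670422952688004 F fix [-4.8 -2.2] 12.064829186629993 M [-0.84  0.86  0.01] gap 0.051842736107807715
tcp [0.5809 0.0971 0.0417] z-axis [-0.003 -0.002 -1.   ] tool y ang -77.04 shift [ 0.167 -0.127  0.066] turn -0.028632673923078757 F [-4.2 -3.2 12.1] gap 0.051842736107807715 t 13.1
```

Emit:
arm_command(commands=[[0, 0, 0, 0, 0, -0.06, 0], [0, 0, 0, 0, 0, 0, 0], [0, 0, 0, 0, 0, 0, 0]])

```text
clock: 13.48
eef_pos: [0.5823, 0.0997, 0.0423]
orientation: [[0.974, 0.226, -0.001], [0.226, -0.974, -0.0], [-0.001, -0.0, -1.0]]
force: [0.1, 1.1, -5.3]
finger_gap: 0.052
grasp_force: 30.0
```

```bash
python3 -c "
from h import *
st();look('5')"
```

```text
tcp fix mm [41.75 43.02] 0.04229883938209224 F fix [0.4 1. ] -5.251496279205606 M [ 0.01  0.   -0.03] gap 0.05203705189848944
tcp [0.5823 0.0997 0.0423] z-axis [-0.001 -0.    -1.   ] tool y ang -76.92 shift [ 0.09  -0.039  0.092] turn -0.003477801751222387 F [ 0.1  1.1 -5.3] gap 0.05203705189848944 t 13.475
tcp in fixture mm [41.75171862 43.02298723] 0.04229883938209224 F fixture [0.38096573 1.00287608] -5.251496279205606 Mz -0.034395334572323584
scene 206 block top [43.2 42.2] ((0.05284823849797249, 0.07888390868902206), 2.30469012260437)
side 209 block top [27.7 39.9] ((0.030854301527142525, 0.0839778333902359), 8.233105659484863)
```

View pics/m_5.png

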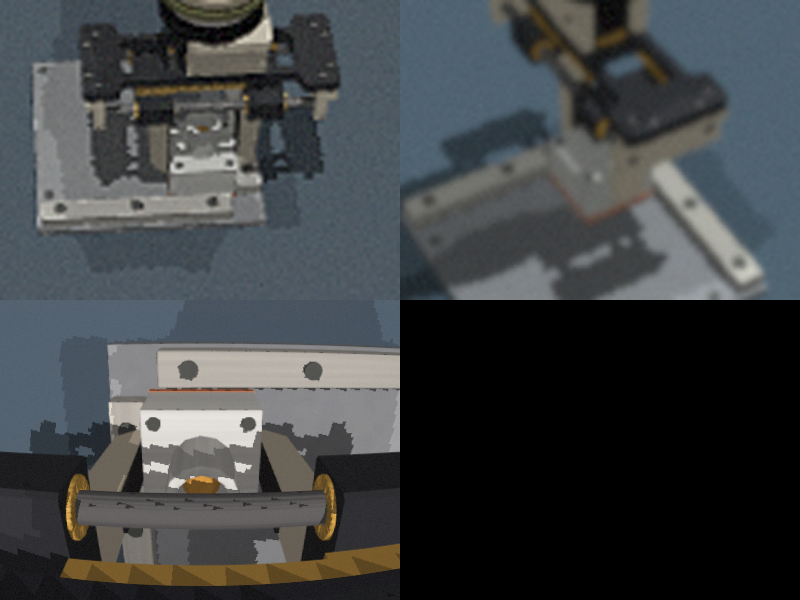

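The block was sticking because the arm pressed down on it. It now hangs lightly (−5 N, its own weight) with 1–2 mm left to each fence. I'll advance until it touches.

Emit:
arm_command(commands=[[0, 0, 0, 0.04, -0.03, 0, 0], [0, 0, 0, 0.04, -0.02, 0, 0], [0, 0, 0, 0, 0, 0, 0], [0, 0, 0, 0, 0, 0, 0]])

```text
clock: 14.12
eef_pos: [0.5845, 0.1014, 0.0428]
orientation: [[0.974, 0.226, -0.0], [0.226, -0.974, -0.0], [-0.0, 0.0, -1.0]]
force: [0.3, 0.9, -4.9]
finger_gap: 0.052
grasp_force: 30.0
```

```bash
python3 -c "
from h import *
st()"
```

```text
tcp fix mm [44.24 44.23] 0.04283734329370992 F fix [0.5 0.8] -4.908599886005547 M [0.07 0.04 0.02] gap 0.052029063046204596
tcp [0.5845 0.1014 0.0428] z-axis [-0. -0. -1.] tool y ang -76.92 shift [-0.01   0.009  0.113] turn -0.003316919041537858 F [ 0.3  0.9 -4.9] gap 0.052029063046204596 t 14.125
```

Emit:
arm_command(commands=[[0, 0, 0, 0, 0, 0.035, 0], [0, 0, 0, 0.03, -0.03, 0, 0], [0, 0, 0, 0.02, -0.02, 0, 0], [0, 0, 0, 0, 0, 0, 0], [0, 0, 0, 0, 0, 0, 0]])

```text
clock: 14.75
eef_pos: [0.5852, 0.1024, 0.0419]
orientation: [[0.974, 0.226, -0.0], [0.226, -0.974, -0.0], [-0.001, 0.0, -1.0]]
force: [-0.9, -2.9, -5.7]
finger_gap: 0.0519
grasp_force: 30.0
```

```bash
python3 -c "
from h import *
st()"
```

```text
tcp fix mm [45.22 45.07] 0.041916334045231415 F fix [-1.6 -2.6] -5.689279402016418 M [-0.66  0.2  -0.05] gap 0.05186683223595299
tcp [0.5852 0.1024 0.0419] z-axis [-0. -0. -1.] tool y ang -76.94 shift [-0.049  0.043  0.077] turn -0.008774933339347512 F [-0.9 -2.9 -5.7] gap 0.05186683223595299 t 14.75
```

Emit:
arm_command(commands=[[0, 0, 0, 0.03, -0.02, 0.012, 0], [0, 0, 0, 0.02, -0.02, 0, 0], [0, 0, 0, 0, 0, 0, 0], [0, 0, 0, 0, 0, 0, 0]])

```text
clock: 15.25
eef_pos: [0.5853, 0.1025, 0.0417]
orientation: [[0.974, 0.225, -0.002], [0.225, -0.974, -0.002], [-0.003, 0.001, -1.0]]
force: [-3.6, -6.7, 1.0]
finger_gap: 0.0519
grasp_force: 30.0
```

```bash
python3 -c "
from h import *
st()"
```

```text
tcp fix mm [45.27 45.11] 0.041711585394423725 F fix [-5.  -5.7] 1.0251584924782993 M [-1.48  0.82 -0.  ] gap 0.0518646763498049
tcp [0.5853 0.1025 0.0417] z-axis [-0.002 -0.002 -1.   ] tool y ang -76.99 shift [-0.05   0.044  0.069] turn -0.017661248037663314 F [-3.6 -6.7  1. ] gap 0.0518646763498049 t 15.25
```

Emit:
arm_command(commands=[[0, 0, 0, 0.03, -0.03, 0.01, 0], [0, 0, 0, 0.03, -0.03, 0, 0], [0, 0, 0, 0.02, -0.02, 0, 0], [0, 0, 0, 0, 0, 0, 0], [0, 0, 0, 0, 0, 0, 0]])

```text
clock: 15.88
eef_pos: [0.5854, 0.1026, 0.0417]
orientation: [[0.975, 0.224, -0.005], [0.224, -0.975, -0.004], [-0.006, 0.003, -1.0]]
force: [-7.5, -13.5, 7.8]
finger_gap: 0.0514
grasp_force: 30.0
```

```bash
python3 -c "
from h import *
st();look('6')"
```

```text
tcp fix mm [45.36 45.14] 0.04174823435885655 F fix [-10.3 -11.4] 7.782155081475864 M [-2.86  1.76  0.16] gap 0.05140825486426782
tcp [0.5854 0.1026 0.0417] z-axis [-0.005 -0.004 -1.   ] tool y ang -77.07 shift [-0.054  0.046  0.07 ] turn -0.03317266491133068 F [ -7.5 -13.5   7.8] gap 0.05140825486426782 t 15.875
tcp in fixture mm [45.36454369 45.14448029] 0.04174823435885655 F fixture [-10.3208207  -11.44841685] 7.782155081475864 Mz 0.15773642274684932
scene 198 block top [45.7 45.1] ((0.07856582850217819, 0.05221456289291382), 88.50191497802734)
side 194 block top [30.3 41.9] ((0.030842363834381104, 0.08389175683259964), 9.194890975952148)
```

View pics/m_6.png

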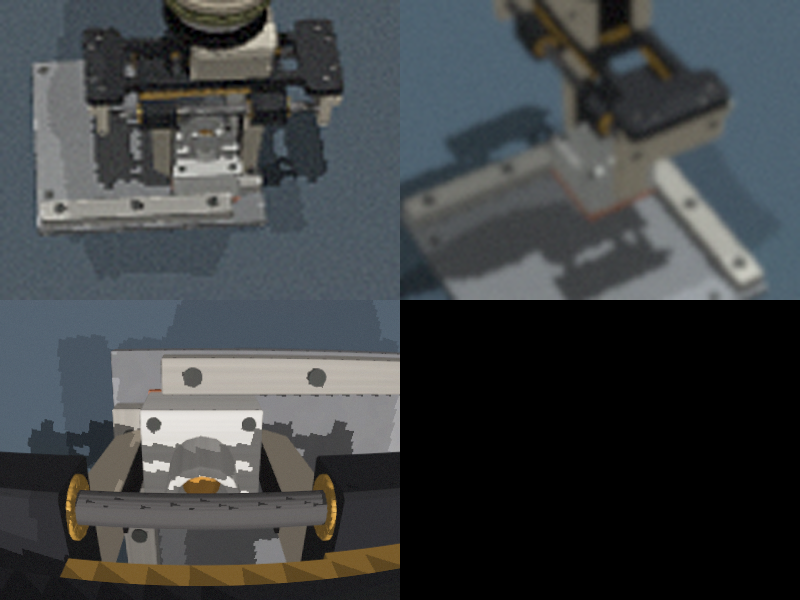

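Both fences are now loaded (about 10 and 11 N) and the block rests on the plate with the sleeve seated. The hand leans 0.3°, so I'll level it and then probe the yaw to confirm flush contact.

Emit:
arm_command(commands=[[0.035, 0.07, 0, 0, 0, 0, 0], [0, 0, 0, 0, 0, 0, 0], [0, 0, 0, 0, 0, 0, 0]])

```text
clock: 16.4
eef_pos: [0.5853, 0.1025, 0.0417]
orientation: [[0.975, 0.224, 0.0], [0.224, -0.975, 0.0], [0.0, -0.0, -1.0]]
force: [-8.3, -12.8, 7.8]
finger_gap: 0.0516
grasp_force: 30.0
```

```bash
python3 -c "
from h import *
st()"
```

```text
tcp fix mm [45.3  45.12] 0.04168842184273216 F fix [-11.  -10.6] 7.795079376882657 M [-3.09  1.82  0.15] gap 0.05160373701214882
tcp [0.5853 0.1025 0.0417] z-axis [ 0.  0. -1.] tool y ang -77.06 shift [-0.052  0.045  0.068] turn -0.03298461296439541 F [ -8.3 -12.8   7.8] gap 0.05160373701214882 t 16.4
```

Emit:
arm_command(commands=[[0, 0, 0.15, 0, 0, 0, 0], [0, 0, 0, 0, 0, 0, 0], [0, 0, 0, 0, 0, 0, 0]])

```text
clock: 16.77
eef_pos: [0.5852, 0.1024, 0.0417]
orientation: [[0.977, 0.212, -0.0], [0.212, -0.977, -0.0], [-0.0, 0.0, -1.0]]
force: [-7.5, -13.7, 8.7]
finger_gap: 0.0522
grasp_force: 30.0
```

```bash
python3 -c "
from h import *
st()"
```

```text
tcp fix mm [45.18 45.01] 0.04167925711618069 F fix [-10.4 -11.7] 8.710800217213029 M [-3.21  1.85  0.67] gap 0.0521649224970651
tcp [0.5852 0.1024 0.0417] z-axis [-0. -0. -1.] tool y ang -77.74 shift [-0.047  0.041  0.067] turn -0.16784887992155006 F [ -7.5 -13.7   8.7] gap 0.0521649224970651 t 16.775
```

Emit:
arm_command(commands=[[0, 0, -0.15, 0, 0, 0, 0], [0, 0, -0.15, 0, 0, 0, 0], [0, 0, 0, 0, 0, 0, 0], [0, 0, 0, 0, 0, 0, 0]])

```text
clock: 17.27
eef_pos: [0.5852, 0.1024, 0.0417]
orientation: [[0.972, 0.235, -0.0], [0.235, -0.972, 0.0], [-0.0, -0.0, -1.0]]
force: [-8.5, -13.2, 8.7]
finger_gap: 0.0519
grasp_force: 30.0
```

```bash
python3 -c "
from h import *
st()"
```

```text
tcp fix mm [45.19 45.05] 0.041662296088249125 F fix [-11.2 -10.9] 8.67845540290303 M [-3.01  1.77 -0.55] gap 0.051926166768706185
tcp [0.5852 0.1024 0.0417] z-axis [-0.  0. -1.] tool y ang -76.42 shift [-0.048  0.042  0.066] turn 0.09573847213364103 F [ -8.5 -13.2   8.7] gap 0.051926166768706185 t 17.275
```

The moment crosses zero and the finger gap is smallest near a tool yaw of −76.95°, so the block is flush there and the hand rotates against it. Setting that yaw and adding a little push.

Emit:
arm_command(commands=[[0, 0, 0.105, 0, 0, 0, 0], [0, 0, 0, 0.02, -0.02, 0, 0], [0, 0, 0, 0, 0, 0, 0], [0, 0, 0, 0, 0, 0, 0], [0, 0, 0, 0, 0, 0, 0], [0, 0, 0, 0, 0, 0, 0]])

```text
clock: 18.02
eef_pos: [0.5852, 0.1025, 0.0417]
orientation: [[0.974, 0.227, -0.001], [0.227, -0.974, -0.0], [-0.001, 0.0, -1.0]]
force: [-9.0, -15.1, 9.0]
finger_gap: 0.0517
grasp_force: 30.0
```

```bash
python3 - <<'E'
from h import *
st();look('7')
for n in("scene","side"):
    p,d=eyes.camera(n);X=cloud(n,p,d);w=(X[...,:2]-P)@RF
    m=(d>0)&(np.hypot(*(np.moveaxis(w,-1,0)-.0452))<.016)&(X[...,2]>.05)&(X[...,2]<.09)
    print(n,m.sum(),np.percentile(X[m][:,2],[50,75,90,98]))
E
```

```text
tcp fix mm [45.24 45.15] 0.041660544611061175 F fix [-12.2 -12.6] 8.975723698730993 M [-3.35  2.01 -0.01] gap 0.0517403631030976
tcp [0.5852 0.1025 0.0417] z-axis [-0.001 -0.    -1.   ] tool y ang -76.89 shift [-0.049  0.046  0.066] turn 0.0025296581578288626 F [ -9.  -15.1   9. ] gap 0.0517403631030976 t 18.025
tcp in fixture mm [45.23843283 45.14781122] 0.041660544611061175 F fixture [-12.16469838 -12.63772268] 8.975723698730993 Mz -0.008891242693677873
scene 205 block top [45.6 45.1] ((0.07845845073461533, 0.0524730458855629), 87.37654876708984)
side 196 block top [31.  42.4] ((0.03203146532177925, 0.08365844190120697), 6.303725242614746)
scene 124 [0.06594979 0.07177512 0.07412655 0.07557919]
side 37 [0.057622   0.06220562 0.06384444 0.06544354]
```

View pics/m_7.png

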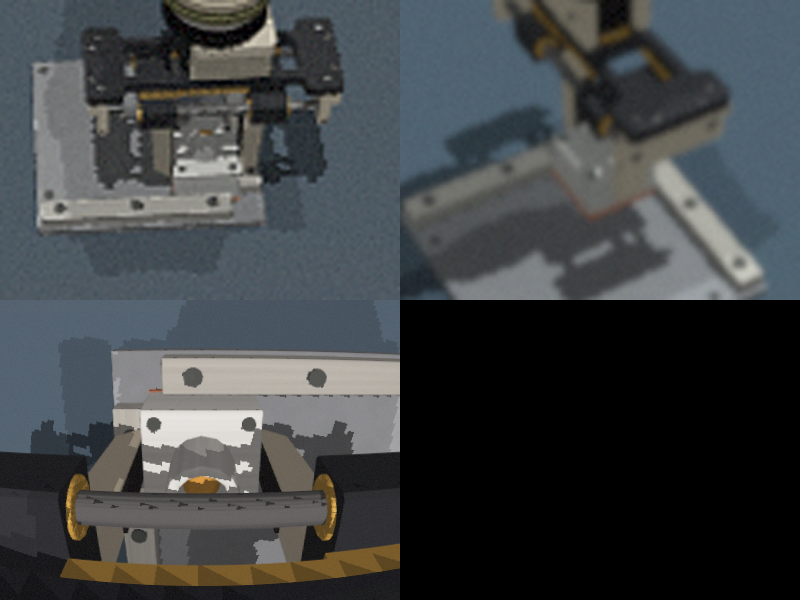

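The final view shows the block hard in the corner with no gap at either fence. The sleeve top is at about 74 mm, so it is still home. The push is 12 N on each fence with no yaw moment. Handing in.

```bash
python3 -c "
from workcell import order
print(order.sign_off())"
```

```text
the job is handed in; nothing more can be done
None
```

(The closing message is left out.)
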